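Set up the pull-out salsa tray

ROBOT

A 6-joint arm with a two-finger parallel gripper is mounted at the origin on the work surface. World frame = base frame: x ahead of the robot, y to its left, z up, the work surface at z = 0. Lengths are in mm, angles in rad, forces in N, time in s.
With the tool pointing down it reaches from about 350 to 775 mm from the base axis. Payload 5.5 kg.
Tool frame: the origin (TCP) lies at the very end of the fingers, on their centre line; the grasp point (between the pads) lies 19 mm behind it; y points along the fingers, x is the direction in which the jaws open and shut, and the axes are right-handed (so a half turn about y gives the same grasp; the last joint's range is limited). The gripper opens to 85 mm and grips with 20 to 120 N. Pads are 22 mm wide; open, the fingers measure 114 mm over their backs; the gripper's body (76 mm by 85 mm) begins 54 mm behind the grasp point. The pads swing forward as they close: fully open they stand 13 mm farther back than shut.
Start: joints at [1.154, 0.313, 0.046, 1.304, 0, 1.431], TCP at [157.16, 553.151, 202.023] pointing down, gripper open.
Joint ranges: [-2.76, 2.76], [-0.86, 1.69], [-1.03, 1.26], [-2.2, 2.34], [-1.47, 1.5], [-3.14, 3.14]. Speed limits (rad/s): [2.57, 2.57, 3.14, 3.14, 3.14, 3.14].

INTERFACE

Orientations are given as a 3x3 rotation matrix whose columns are the frame's x, y, z axes.
In Python, from cell import arm gives the robot as it stands.
- The arm moves only by the shell command python3 -m pendant 'ROWS' [FORCE]. ROWS is a JSON object of lists of equal length, an entry for each row: "travel": the shift along the tool's x, y, z in mm, a list of three; "twist": the turn, a rotation vector about the tool's x, y, z in degrees, a list of three; "gripper": the gripper's target within -1 to 1 (shut at 1, half-way at 0, fully open at -1). In form: {"travel": [[dx, dy, dz], ...], "twist": [[rx, ry, rz], ...], "gripper": [gripper, ...]}. A call has 1 to 10 rows; each row is the pose to reach, as a shift and turn from the pose measured when the call began, along the tool's axes at that moment; what a row does not reach only later rows make up. A row lasts 1/10 s, in which the tool goes at most 50 mm and 8.59 degrees, less where a joint would pass 70% of its speed; a pose out of reach is approached as far as the arm can. A call with a gripper value outside its range is refused whole. The fingers move at their own pace and stop on an object; FORCE is the grip in N (left out, the last holds). Time passes only in rows, so rows that repeat a pose let the fingers close. It gives the time, the measured TCP pose, the force and the opening at its end, in the units of the state.
- arm.get_state(): the state, without advancing time (a new reading comes with each control period).
- arm.get_image(name): name is "scene" or "top" or "wrist"; returns the picture (384x512x3 uint8, red, green, blue); there is no depth.
- arm.camera_info(name): a dict with "fov_y" (degrees; the focal length in pixels is half the picture's height over the tangent of half this angle, whatever the lens; pixels are square), "cx", "cy" (the principal point, pixels), "xyz" and "orientation" of the camera in the world; the wrist camera has in their place "hand_eye" (4x4, takes a point from camera to tool coordinates, whose origin is the TCP and whose axes are the tool frame's). Camera axes: x right, y down, z forward; pixel columns grow to the right and rows downward; lengths in mm; the calibration is good to about 2 mm. A picture is of the moment at which its call begins: read the wrist's pose just before it. camera_info takes no time and is no camera call.
- arm.finish_job(): hands the job in, once; it reports no verdict.
The state is a dict: "time": time; "qpos": joint angles; "joint_velocities": joint speeds; "effort": joint torques, N m; "position": TCP position; "orientation": TCP orientation; "contact_force": force on the tool from outside, world axes, zero at the start; "wrist_torque": the same for the moment, N m; "gripper_width": opening from 0.0 (shut) to 1.0 (fully open).
Only numpy, scipy, OpenCV 4.12 (cv2) and the standard library are available. Lean on these libraries where they do the work, as an engineer would, in place of code of your own. Each camera call takes 0.05 s, during which the arm holds its last target.

TASK

Slide the catch on top of the oak tray unit across until it clicks open, then pull the tray out to its stop. Gently stand the closed salsa jar upright in the tray's wide bay and lay the scoop flat, right way up, in the narrow bay beside it, leaving the tray fully out and the catch open. Leave the other things on the ledge where they are.

Things in the scene. Friction and masses are not known exactly. Their poses are not given: they have to be found in the camera images.
- cabinet: Low oak unit holding the pull-out tray, 220 mm deep (x) x 256 mm wide (y) x 100 mm high, fixed to the ledge. Origin: centre of its underside. Its open front faces its own -x, about towards the robot; the tray slides out along its own -x.
- catch (a joint): Steel sliding catch on the unit's top, near the front edge: 0 m = locked (its bolt blocks the tray), 0.05 m = open. It moves along the cabinet's +y, 50 mm in all. A spring pushes it back to locked (1 to 3 N); over the last 15 mm it meets a spring detent (push of about 9 N), which snaps over at about 43 mm and then holds the catch at the open end.
- catch_grip (a point): Grip point of the catch, moving with it: middle of its upright dark bar, which is 50 mm long (cabinet x), 18 mm thick (cabinet y), its top 130 mm above the ledge. The point is 124 mm above the ledge, 24 mm above the unit's top, 6 mm below the bar's top, 45 mm behind the unit's front edge (93 mm behind the shut tray's handle bar). Bare top for at least 60 mm either side.
- tray (a joint): How far the tray is out: 0 m = shut, 0.15 m = at its stop, fully out. Slides with about 3 N friction and stays where it is left.
- tray_handle (a point): Middle of the steel bar handle on the tray's front, moving with the tray. The bar is a rod 10 mm in diameter and 100 mm long, level, along the cabinet's y, 74 mm above the ledge (26 mm below the unit's top), its axis 36 mm in front of the tray's front panel (31 mm free between). The panel is 12 mm thick and its top is 86 mm above the ledge.
- wide_bay (a point): Centre of the floor of the tray's wide bay (left as seen facing the unit's front), moving with the tray. The bay is 160 mm (x) x 120 mm (y) inside; floor 20 mm above the ledge; tray side and rear walls 35 mm above the floor, 8 mm thick. Axes as the cabinet's. With the tray fully out, all but the last 10 mm at the rear of the bays is clear of the unit.
- narrow_bay (a point): Centre of the floor of the tray's narrow bay (right as seen facing the unit's front), moving with the tray: 160 mm (x) x 84 mm (y) inside, same floor and walls; a divider 18 mm high and 6 mm thick parts the bays. A tab on top of its outer wall stands 47 mm above the floor. Axes as the cabinet's.
- jar: Closed squat salsa jar, 62 mm in diameter, 95 mm high with its lid, about 0.4 kg, standing on the ledge; the shortest of the three round containers in front of the robot. Origin: centre of its underside, z up.
- scoop: Plastic kitchen scoop lying right way up, 140 mm long. Origin: on the underside at the rear wall of its open bowl. Bowl from 0 to 70 mm along +x, 60 mm wide, 34 mm high (rear wall 40 mm), open to the top and at +x; flat underside. The handle runs from 0 to -70 mm along x, 20 mm wide, 14 mm thick, 21 to 35 mm above the underside.
- scoop_grip (a point): Grip point on the scoop's handle: 22 mm behind the bowl's rear wall, 28 mm above the underside.
- scoop_mouth (a point): Front end of the scoop's bowl floor, 70 mm ahead of the origin.
- scoop_tail (a point): Rear end of the scoop's handle, 70 mm behind the origin, 28 mm above the underside.
- bottle: Bystander: tall sauce bottle, 56 mm in diameter, 190 mm high. Origin: centre of its underside.
- can: Bystander: food can, 74 mm in diameter, 110 mm high. Origin: centre of its underside.
- coaster: Bystander: round bamboo coaster, 100 mm in diameter, 10 mm thick. Origin: centre of its underside.
- spoon: Bystander: wooden spoon lying flat, 220 mm long. Origin: underside, near its middle.
- mug: Bystander: white mug, 80 mm in diameter, 90 mm high, with a handle. Origin: centre of its underside.
- bowl: Bystander: round bowl, 130 mm in diameter, 55 mm high. Origin: centre of its underside.
Mind the look-alikes: they are no part of the job. Several things look just like the scoop: the one meant starts farthest to the robot's left.

How it is judged (in metres and radians):
On the way, in this order (a step that is already met when the one before it is completed fails the run):
1. the catch has been slid across and has clicked open, the tray still shut (value of joint catch above 0.044 m and value of joint tray below 0.02 m), for 0.2 s.
2. the tray has been pulled out to its stop (within 7 mm) (value of joint catch above 0.044 m and value of joint tray above 0.143 m), for 0.2 s.
At the end, for the whole second after the job is handed in: The catch is open (at least 44 of 50 mm), the tray is within 7 mm of its stop; the jar stands upright (within 0.12 rad) on the floor of the wide bay; the scoop lies right way up (within 0.15 rad), both its ends inside the narrow bay and its underside on the floor (within 10 mm); both at rest (all of step 2 and x of jar in the frame of wide_bay between -0.055 and 0.055 m and y of jar in the frame of wide_bay between -0.036 and 0.036 m and z of jar in the frame of wide_bay between -0.008 and 0.008 m and angle between jar's own z axis and vertical below 0.12 rad and x of scoop_mouth in the frame of narrow_bay between -0.084 and 0.084 m and y of scoop_mouth in the frame of narrow_bay between -0.046 and 0.046 m and x of scoop_tail in the frame of narrow_bay between -0.084 and 0.084 m and y of scoop_tail in the frame of narrow_bay between -0.046 and 0.046 m and z of scoop in the frame of narrow_bay between -0.008 and 0.01 m and angle between scoop's own z axis and vertical below 0.15 rad and linear speed of each of jar, scoop below 0.03 m/s); the robot touches nothing.
It fails at once if the bottle, can, coaster, spoon, mug or bowl is moved by more than 30 mm (distance of any of bottle, can, coaster, spoon, mug, bowl from where it was at the start of the episode above 0.03 m).
It fails at once if the glass jar is dropped or banged into the unit (more than 60 N) (contact force between jar and cabinet above 60 N).
It also fails if it takes over 72 s, if anything falls off the work surface, if the arm or the gripper's body presses on something with over 40 N, if the wrist force passes 120 N, or if a joint passes its speed limit or range.

## Working session

There is one attempt and no reset: what is moved stays moved. The work goes in short steps, Python scripts to look and compute and a shell command to move; the robot and the scene stay as the last step left them, time stands still between calls to the robot, and variables do not carry over. Pictures are saved under pics/ and viewed, and the job is handed in when it is done.

```bash
ls; mkdir -p pics
python3 - <<'E'
from cell import arm
import cv2
s=arm.get_state(); print(s)
for n in ("scene","top","wrist"):
    print(n,arm.camera_info(n))
    im=arm.get_image(n); cv2.imwrite(f"pics/{n}0.png",im[:,:,::-1])
E
```

```text
pics
{'time': 0.0, 'qpos': array([1.15438449e+00, 3.14000967e-01, 4.49670707e-02, 1.30360485e+00,
       2.32108417e-05, 1.43122805e+00]), 'joint_velocities': array([-0.00024611,  0.00118373, -0.00222178,  0.00057895, -0.00071048,
        0.00034262]), 'effort': array([-8.76422437e-04, -4.80624032e+01,  2.98536712e+01,  1.93870033e-02,
       -1.79348663e-04, -3.43428087e-05]), 'position': array([156.91033764, 552.58246704, 201.10373723]), 'orientation': array([[ 2.73320082e-01, -7.66450401e-04, -9.61922838e-01],
       [ 9.61921419e-01, -1.67558567e-03,  2.73321014e-01],
       [-1.82127112e-03, -9.99998302e-01,  2.79293846e-04]]), 'contact_force': array([ 0.26187178,  0.74274231, -0.78227369]), 'wrist_torque': array([-0.06428635, -0.01690342, -0.06270339]), 'gripper_width': 1.0004966041644736}
scene {'fov_y': 52.823099475045, 'cx': 253.70514260116792, 'cy': 196.15944660512196, 'xyz': array([1320.34440511, -177.90800187,  719.53063969]), 'orientation': array([[ 0.28503847,  0.58720288, -0.75759214],
       [ 0.95835024, -0.18929087,  0.21385457],
       [-0.01782926, -0.78699539, -0.6167012 ]])}
top {'fov_y': 51.46551413815881, 'cx': 253.93351496824562, 'cy': 192.87576786841606, 'xyz': array([ 407.77698491,   71.338539  , 1504.14570952]), 'orientation': array([[-0.02709246, -0.99426901,  0.10341724],
       [-0.99952735,  0.02544067, -0.0172581 ],
       [ 0.01452819, -0.10383592, -0.99448833]])}
wrist {'fov_y': 58.45271643947988, 'cx': 256.73029572314016, 'cy': 191.9064893268202, 'hand_eye': array([[ 9.99999287e-01,  6.11106915e-04,  1.02637065e-03,
         3.93067048e-01],
       [-8.18185953e-04, -2.75616563e-01,  9.61267310e-01,
        -1.71880537e+02],
       [ 8.70321852e-04, -9.61267464e-01, -2.75615866e-01,
         6.95155663e+01],
       [ 0.00000000e+00,  0.00000000e+00,  0.00000000e+00,
         1.00000000e+00]])}
```

View pics/scene0.png

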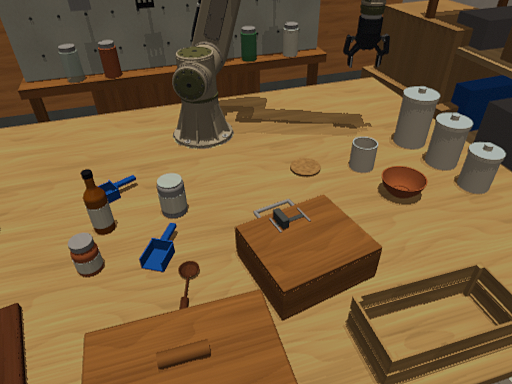

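View pics/top0.png

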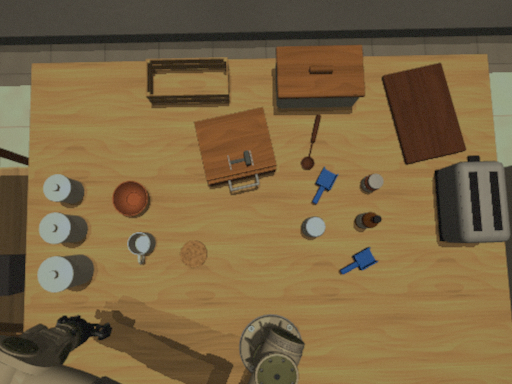

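View pics/wrist0.png

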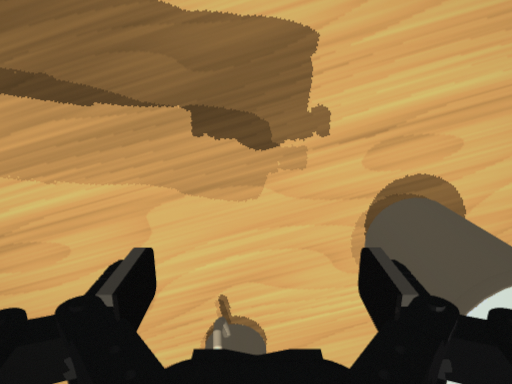

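The top view (image up is world +x, image left is +y) shows these:
- the unit at about (236,148), with the catch at (245,159) and the handle at (243,185)
- two blue scoops, at (325,185) and (360,262)
- the orange-label jar at (373,183), the bottle at (370,220) and the can at (315,228)

The scoop farthest left (largest y) is the one at (325,185). I'll confirm both with enlarged crops.

```bash
cat > h.py <<'E'
import numpy as np, cv2
from cell import arm
def cam(n,st=None):
    c=arm.camera_info(n); f=192/np.tan(np.radians(c['fov_y'])/2)
    if n=='wrist':
        H=np.array(c['hand_eye']); R0=np.array(st['orientation']); p=np.array(st['position'])
        R=R0@H[:3,:3]; t=p+R0@H[:3,3]
    else: R=np.array(c['orientation']); t=np.array(c['xyz'])
    return f,c['cx'],c['cy'],R,t
def ray(C,u,v):
    f,cx,cy,R,t=C; d=R@np.array([(u-cx)/f,(v-cy)/f,1]); return t,d
def onz(C,u,v,z):
    t,d=ray(C,u,v); return t+d*(z-t[2])/d[2]
def proj(C,P):
    f,cx,cy,R,t=C; q=R.T@(np.array(P)-t); return np.array([cx+f*q[0]/q[2],cy+f*q[1]/q[2]])
def tri(C1,p1,C2,p2):
    t1,d1=ray(C1,*p1);t2,d2=ray(C2,*p2); A=np.array([d1,-d2]).T
    s=np.linalg.lstsq(A,t2-t1,rcond=None)[0]; a=t1+s[0]*d1;b=t2+s[1]*d2
    return (a+b)/2,np.linalg.norm(a-b)
E
python3 - <<'E'
from h import *
t=cv2.imread('pics/top0.png'); s=cv2.imread('pics/scene0.png')
cv2.imwrite('pics/t_cab.png',cv2.resize(t[95:205,180:290],None,fx=5,fy=5,interpolation=cv2.INTER_CUBIC))
cv2.imwrite('pics/t_sc.png',cv2.resize(t[150:290,290:400],None,fx=4,fy=4,interpolation=cv2.INTER_CUBIC))
cv2.imwrite('pics/s_cab.png',cv2.resize(s[180:320,225:390],None,fx=4,fy=4,interpolation=cv2.INTER_CUBIC))
cv2.imwrite('pics/s_sc.png',cv2.resize(s[155:305,60:220],None,fx=4,fy=4,interpolation=cv2.INTER_CUBIC))
C=cam('top'); print(proj(C,[0,0,0]))
for u,v,z in [(245,159,130),(243,185,74),(325,185,20),(373,183,95),(315,228,110),(370,220,190),(360,262,20)]: print(u,v,onz(C,u,v,z).round())
E
```

```text
[270.49873233 346.15456792]
245 159 [671.  76. 130.]
243 185 [586.  85.  74.]
325 185 [ 585. -223.   20.]
373 183 [ 579. -380.   95.]
315 228 [ 424. -163.  110.]
370 220 [ 444. -333.  190.]
360 262 [ 295. -339.   20.]
```

View pics/t_cab.png

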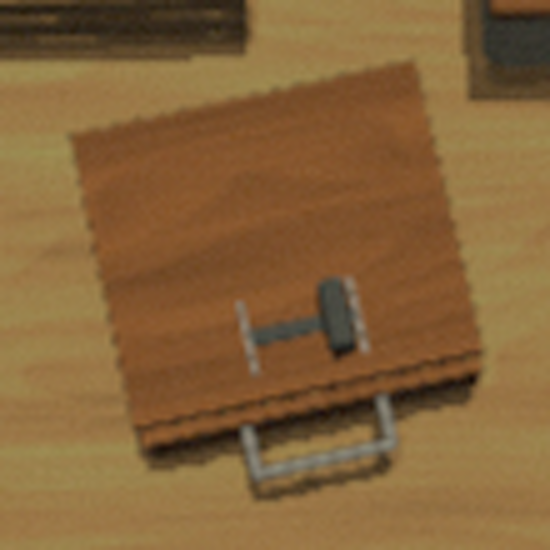

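View pics/t_sc.png

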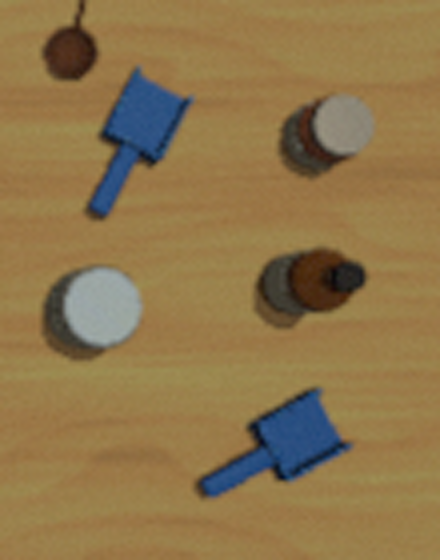

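View pics/s_cab.png

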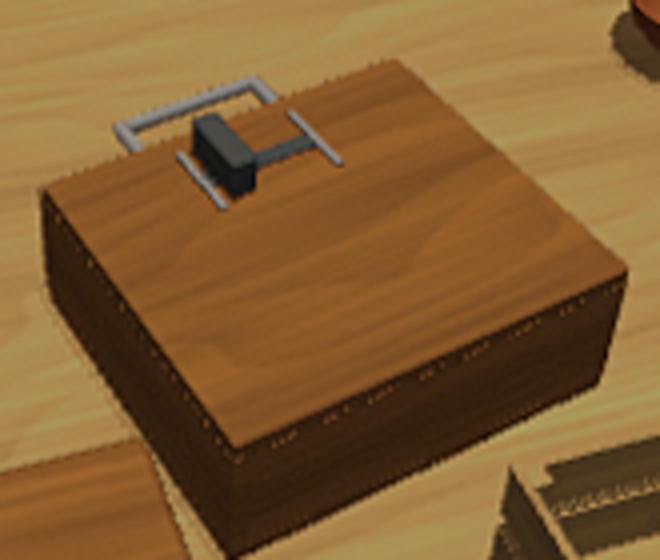

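View pics/s_sc.png

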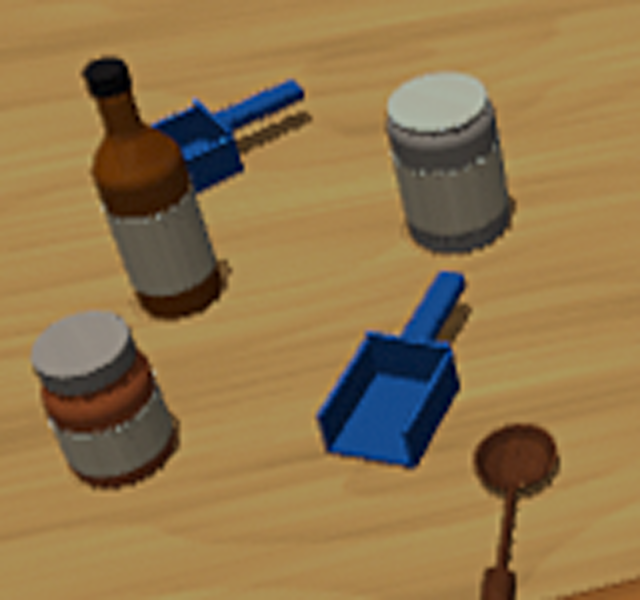

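Both crops agree. The jar is the short orange-label one at top (373,183). Of the two scoops, the left-most is at top (325,185) and its twin is at (360,262). Next I'll measure the unit and scoop across both views.

Run:
```python
from h import *
T=cam('top'); S=cam('scene')
def tp(u,v): return (180+u/5-.4,95+v/5-.4)
def sp(u,v): return (225+u/4-.4,180+v/4-.4)
# cabinet top corners RL,RR,FR,FL (seen by robot L/R)
tc=dict(RL=(72,135),RR=(415,62),FR=(482,353),FL=(140,428))
sc=dict(RL=(626,270),RR=(236,448),FR=(43,190),FL=(390,60))
P={}
for k in tc:
    p,e=tri(T,tp(*tc[k]),S,sp(*sc[k])); P[k]=p
    print(k,p.round(1),round(e,1),'top@100',onz(T,*tp(*tc[k]),100).round(1),'scene@100',onz(S,*sp(*sc[k]),100).round(1))
print('handle')
for a,b in (((258,474),(258,82)),((392,443),(122,128))):
    p,e=tri(T,tp(*a),S,sp(*b)); print(p.round(1),round(e,1),onz(T,*tp(*a),74).round(1))
print('bar top centre', onz(T,*tp(335,312),130).round(1), onz(S,*sp(222,140),130).round(1), tri(T,tp(335,312),S,sp(222,140)))
def st(u,v): return (290+u/4-.4,150+v/4-.4)
def ss(u,v): return (60+u/4-.4,155+v/4-.4)
print('scoop tail',tri(T,st(96,212),S,ss(453,280)),onz(T,*st(96,212),35))
print('mouth tips R/L',tri(T,st(190,98),S,ss(322,415)),tri(T,st(138,70),S,ss(412,465)))
print('jar lid',onz(T,*st(343,125),95),onz(S,*ss(82,348),95))
print('can lid',onz(T,*st(102,306),110)); print('bottle top',onz(T,*st(347,277),190)); print('spoon',onz(T,*st(70,50),8))
```

```text
RL [818.  255.6  96.9] 1.6 top@100 [817.5 255.9 100. ] scene@100 [820.2 252.6 100. ]
RR [867.3   7.   96.4] 0.3 top@100 [866.    7.1 100. ] scene@100 [870.    6.1 100. ]
FR [652.2 -35.8  93. ] 1.5 top@100 [651.2 -34.6 100. ] scene@100 [659.5 -38.1 100. ]
FL [603.6 210.4  96.6] 0.4 top@100 [603.2 210.2 100. ] scene@100 [607.5 208.  100. ]
handle
[571.8 129.7  73.6] 3.0 [571.2 128.2  74. ]
[591.2  30.8  74.8] 0.2 [591.3  30.8  74. ]
bar top centre [677.6  69.7 130. ] [681.7  65.2 130. ] (array([677.82380359,  68.26763893, 126.12236156]), np.float64(3.0833682714782547))
scoop tail (array([ 519.28019111, -177.23716232,   24.8806874 ]), np.float64(2.4528101444188453)) [ 518.66478457 -174.31275151   35.        ]
mouth tips R/L (array([ 623.70576897, -268.7083549 ,   30.87504427]), np.float64(1.6945745581756206)) (array([ 655.77618929, -224.22942973,    5.51968481]), np.float64(1.950213877407234))
jar lid [ 586.50308155 -389.37427908   95.        ] [ 593.0559062  -390.56554895   95.        ]
can lid [ 430.52741922 -163.51022679  110.        ]
bottle top [ 447.67502009 -354.16936324  190.        ]
spoon [ 676.17021383 -160.59584444    8.        ]
```

The unit's yaw is about 11.2° from both its edges and the handle, and the heights are consistent (100, 74 and 130 expected). Next I'll compute the move to hover over the catch.

```bash
cat >> h.py <<'E'
from scipy.spatial.transform import Rotation as Ro
def go(pos,yaw):
    s=arm.get_state(); R=np.array(s['orientation']); p=np.array(s['position'])
    y=np.radians(yaw); x=np.array([np.cos(y),np.sin(y),0]); Y=np.array([0,0,-1.])
    D=np.array([x,Y,np.cross(x,Y)]).T
    D2=D@np.diag([-1,1,-1])
    tw=min((Ro.from_matrix(R.T@d).as_rotvec(degrees=True) for d in (D,D2)),key=np.linalg.norm)
    print('t',round(s['time'],2),'pos',p.round(1),'w',round(s['gripper_width'],3),'F',np.round(s['contact_force'],1),'q',np.round(s['qpos'],2))
    print('travel',(R.T@(np.array(pos)-p)).round(1),'twist',tw.round(1))
def shot(n,name,k=1):
    s=arm.get_state(); im=arm.get_image(n); cv2.imwrite('pics/'+name+'.png',im[:,:,::-1]); return s
E
python3 -c "
from h import *
go([676,69,215],101.2)"
```

```text
t 0.15 pos [157.  552.7 201.3] w 1.002 F [ 0.9  0.8 -0.8] q [1.15 0.31 0.05 1.3  0.   1.43]
travel [-323.5  -13.4 -631.5] twist [ -0.  -27.1  -0.1]
```

```bash
python3 -m pendant '{"travel":[[-32,-5,-63],[-64,-10,-126],[-90,-14,-176],[-113,-14,-221],[-137,-14,-267],[-160,-14,-312],[-184,-14,-358],[-207,-14,-403],[-230,-14,-449],[-253,-14,-494]],"twist":[[0,-3,0],[0,-6,0],[0,-9,0],[0,-12,0],[0,-15,0],[0,-18,0],[0,-21,0],[0,-24,0],[0,-27,0],[0,-27,0]],"gripper":[-0.3,-0.3,-0.3,-0.3,-0.3,-0.3,-0.3,-0.3,-0.3,-0.3]}' 40; python3 -c "
from h import *
go([676,69,215],101.2)"
```

```text
time: 1.15
position: [523.4, 210.4, 215.4]
orientation: [[-0.194, -0.001, -0.981], [0.981, -0.001, -0.194], [-0.001, -1.0, 0.001]]
contact_force: [0.7, 1.2, 0.0]
gripper_width: 0.651
t 1.15 pos [523.4 210.4 215.4] w 0.651 F [0.7 1.2 0. ] q [ 0.24  0.29  0.05  1.33 -0.    0.05]
travel [-168.4    0.4 -122.2] twist [-0.1 -0.  -0.1]
```

```bash
python3 -m pendant '{"travel":[[-38,0,-28],[-76,0,-55],[-114,0,-83],[-150,0,-109],[-168,0,-122],[-168,0,-122],[-168,0,-122]],"twist":[[0,0,0],[0,0,0],[0,0,0],[0,0,0],[0,0,0],[0,0,0],[0,0,0]],"gripper":[-0.3,-0.3,-0.3,-0.3,-0.3,-0.3,-0.3]}'; python3 -c "
from h import *
s=shot('wrist','w1'); print(s['position'])
C=cam('wrist',s); print(proj(C,[678,69,130]),proj(C,[676,69,130]), proj(C,[581.5,80,74]))"
```

```text
time: 1.85
position: [675.4, 69.0, 214.4]
orientation: [[-0.193, -0.003, -0.981], [0.981, -0.001, -0.193], [-0.0, -1.0, 0.003]]
contact_force: [-1.1, 0.9, 0.6]
gripper_width: 0.647
[675.35785277  69.02110723 214.41642434]
[255.54301514 190.1963041 ] [256.04196841 187.75541319] [290.00967109  68.9567172 ]
```

View pics/w1.png

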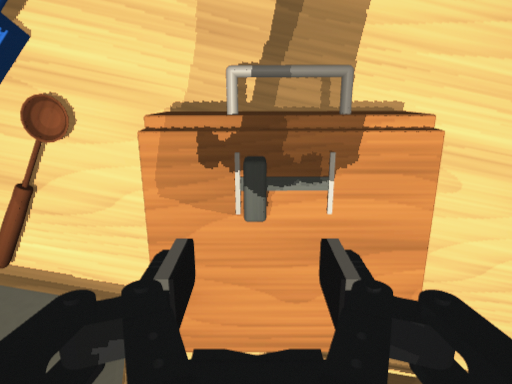

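The wrist view shows the bar's top at about (255,186), and the handle rod spans (228..354, 71).

```bash
python3 -c "
from h import *
s=arm.get_state()
C=cam('wrist',s)
print(onz(C,255.5,185,130), onz(C,228,71,74),onz(C,354,71,74),onz(C,291,71,79))
go([676,69,106],101.2)"
```

```text
[673.71266649  68.87772595 130.        ] [593.18923045  28.58858401  74.        ] [572.00348804 135.08398572  74.        ] [582.99083653  81.43309468  79.        ]
t 1.9 pos [675.   69.7 214.9] w 0.651 F [-0.1  1.2  0.1] q [-0.01  0.53  0.4   1.45 -0.   -0.21]
travel [ -0.9 108.9  -1.1] twist [-0.1  0.  -0. ]
```

```bash
python3 -m pendant '{"travel":[[-1,36,0],[-1,72,0],[-1,95,0],[-1,108,0],[-1,108,0],[-1,108,0],[-1,108,0],[-1,108,0],[-1,108,0],[-1,108,0]],"twist":[[0,0,0],[0,0,0],[0,0,0],[0,0,0],[0,0,0],[0,0,0],[0,0,0],[0,0,0],[0,0,0],[0,0,0]],"gripper":[-0.3,-0.3,-0.3,-0.3,-0.3,1,1,1,1,1]}' 60
```

```text
time: 2.9
position: [675.3, 68.5, 107.5]
orientation: [[-0.194, -0.001, -0.981], [0.981, -0.001, -0.194], [-0.001, -1.0, 0.001]]
contact_force: [0.3, 0.6, 0.6]
gripper_width: 0.001
```

The gripper shut fully, so it missed the bar. I'll look.

```bash
python3 -c "
from h import *
s=shot('wrist','w2');shot('top','t2');shot('scene','s2')
t=cv2.imread('pics/t2.png'); s=cv2.imread('pics/s2.png'); w=cv2.imread('pics/w2.png')
a=cv2.resize(t[95:205,180:290],None,fx=3.6,fy=3.6,interpolation=cv2.INTER_CUBIC);b=cv2.resize(s[140:290,225:375],(396,396),interpolation=cv2.INTER_CUBIC)
cv2.imwrite('pics/c2.png',np.hstack([a,b]))"
```

```text
(no output)
```

View pics/c2.png

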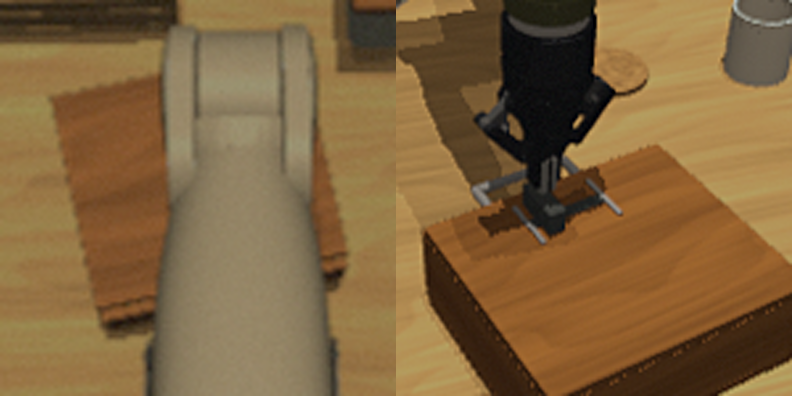

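View pics/w2.png

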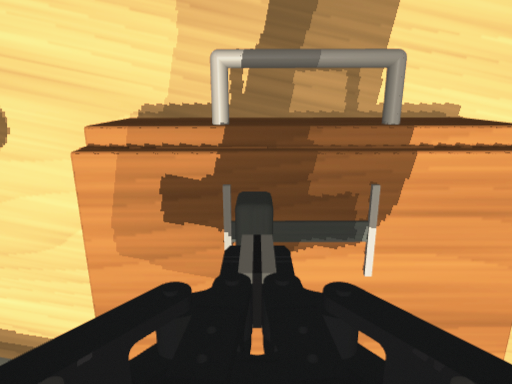

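```bash
python3 -c "
from h import *
s=arm.get_state();p=s['position'];R=np.array(s['orientation'])
C=cam('wrist',s);S=cam('scene');print(p,s['gripper_width'],s['contact_force'])
for dy in (0,-10,-19,-25): print(dy,proj(C,p+R@[0,dy,0]),proj(S,p+R@[0,dy,0]))
print('bar',proj(C,[675,69,130]),proj(S,[675,69,130]))
ux=np.array([.981,.194,0])
for k in (-25,25):
  print(proj(C,np.array([675,69,130])+k*ux),proj(S,np.array([675,69,130])+k*ux))
s=cv2.imread('pics/s2.png');w=cv2.imread('pics/w2.png')
a=cv2.resize(s[170:250,245:325],(400,400),interpolation=cv2.INTER_CUBIC);b=cv2.resize(w[170:290,200:320],(400,400),interpolation=cv2.INTER_CUBIC)
cv2.imwrite('pics/c3.png',np.hstack([a,b]))"
```

```text
[674.96913412  68.62540874 106.98253045] 0.0011220944238556868 [0.13577076 0.08199407 0.36587952]
0 [256.0279644  227.73699352] [280.29142228 219.89070878]
-10 [255.9970141  235.12649735] [280.40183335 216.7246167 ]
-19 [255.96609585 242.50834734] [280.50248916 213.83826149]
-25 [255.94362996 247.87216494] [280.57028136 211.89428641]
bar [256.6974388  246.15622639] [280.68844464 212.50316879]
[256.75804599 195.44286048] [275.29987376 206.5441504 ]
[256.64173702 292.76496854] [286.28998608 218.69770332]
```

View pics/c3.png

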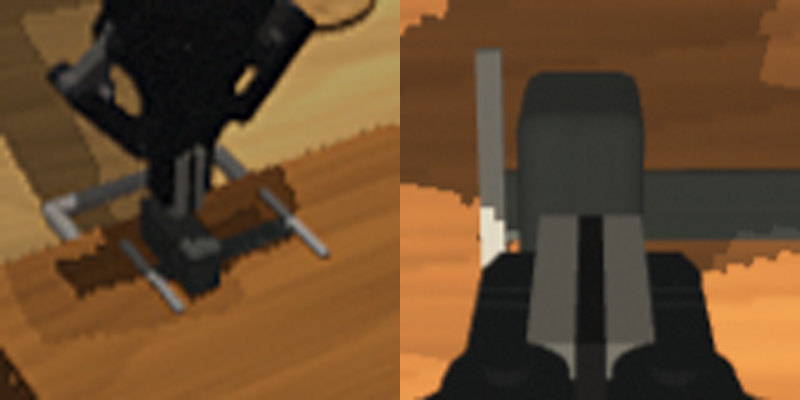

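```bash
python3 -c "
from h import *
s=arm.get_state()
C=cam('wrist',s)
print(C[4]); 
for v in (59,): 
  a=onz(C,212,v,74);b=onz(C,406,v,74);print(a,b,np.linalg.norm(a-b))
# unit front top edge px (75,152),(512,147)? -> z=100
print(onz(C,75,152,100),onz(C,300,149,100))
for P in ([603.4,210.4,100],[652,-35.5,100]): print(proj(C,P))
b=np.array([675,69,0]);ux=np.array([.981,.194,0])
for z in (100,130): print(z,proj(C,b-25*ux+[0,0,z]))
"
python3 - <<'E'
import cv2,numpy as np
w=cv2.imread('pics/w1.png')
print(w[150:225,255].astype(int).sum(1))
w=cv2.imread('pics/w2.png')
print(w[180:245,256].astype(int).sum(1))
E
```

```text
[607.25412964  55.53697541 279.02140966]
[593.53044795  27.29405337  74.        ] [572.35362669 133.74922206  74.        ] 108.54105535574686
[654.46723594 -32.3456391  100.        ] [629.88081346  83.14720643 100.        ]
[548.66901899 146.81892913]
[ 69.15909652 146.2287079 ]
100 [256.75278927 179.59574968]
130 [256.75804599 195.44286048]
[185 181 185 181 172 166 134 110 109 111 119 123 135 143 151 155 160 154
 155 155 155 156 156 157 154 156 155 154 154 155 153 150 152 151 151 151
 151 151 155 153 152 149 152 262 315 312 314 314 312 311 310 310 310 308
 309 307 307 309 308 305 304 304 307 305 300 299 299 299 298 295 280 313
 404 436 433]
[197 198 193 194 196 199 196 190 184 186 198 161 120 119 116 120 117 119
 113 118 116 120 119 125 133 145 150 154 154 159 161 161 161 163 163 162
 161 163 161 161 161 161 163 160 164 164 164 160 164 160 164 159 160 160
 123  74  57  56  58  56  59  64  57  62  61]
```

```bash
python3 -c "
from h import *
s=dict(arm.get_state()); C2=cam('wrist',s)
s['position']=np.array([675.36,69.02,214.42]); s['orientation']=np.array([[-0.193, -0.003, -0.981], [0.981, -0.001, -0.193], [-0.0, -1.0, 0.003]])
C1=cam('wrist',s)
for n,a,b in (('fb',156,191.5),('ft',165,205)):
  print(n,tri(C1,(255,a),C2,(256,b)),onz(C1,255,a,100),onz(C2,256,b,100),onz(C2,256,b,130))
print(onz(C1,255,221,130),onz(C1,255,221,124))
go([675,69,150],101.2)
"
```

```text
fb (array([656.3488788 ,  64.54182289, 102.88289709]), np.float64(0.7203304217546115)) [656.92425297  64.27359261 100.        ] [657.06977657  65.04583691 100.        ] [648.72178394  63.45236356 130.        ]
ft (array([663.94343157,  66.0381317 , 102.35732453]), np.float64(0.7374504663529715)) [664.49178413  65.75844637 100.        ] [664.61652062  66.54250825 100.        ] [655.00386182  64.69822613 130.        ]
[703.03235911  73.4691533  130.        ] [705.26030418  73.87660363 124.        ]
t 3.05 pos [675.   68.6 107. ] w 0.001 F [0.1 0.1 0.4] q [-0.02  0.55  0.18  1.2  -0.   -0.21]
travel [  0.3 -43.   -0. ] twist [-0.1  0.  -0. ]
```

The camera geometry checks out: the unit edge and handle reproject well, and the bar centre is about (679,69). The pads are visibly above the bar with no contact, and their spacing at known openings puts the fingertips roughly 25–30 mm behind the reported TCP. I'll reopen and go down in small steps, watching the force.

```bash
python3 -m pendant '{"travel":[[0,0,-4],[0,0,-4],[0,0,-4],[0,4,-4],[0,8,-4],[0,8,-4]],"twist":[[0,0,0],[0,0,0],[0,0,0],[0,0,0],[0,0,0],[0,0,0]],"gripper":[-0.3,-0.3,-0.3,-0.3,-0.3,-0.3]}' 60; python3 -c "
from h import *
s=shot('wrist','w4');shot('scene','s4')
s=cv2.imread('pics/s4.png');w=cv2.imread('pics/w4.png')
a=cv2.resize(s[170:250,245:325],(400,400),interpolation=cv2.INTER_CUBIC);b=cv2.resize(w[150:350,156:356],(400,400),interpolation=cv2.INTER_CUBIC)
cv2.imwrite('pics/c4.png',np.hstack([a,b]))"
```

```text
time: 3.65
position: [678.2, 69.4, 97.9]
orientation: [[-0.194, -0.004, -0.981], [0.981, -0.001, -0.194], [-0.0, -1.0, 0.004]]
contact_force: [-0.1, 0.0, -0.2]
gripper_width: 0.648
```

View pics/c4.png

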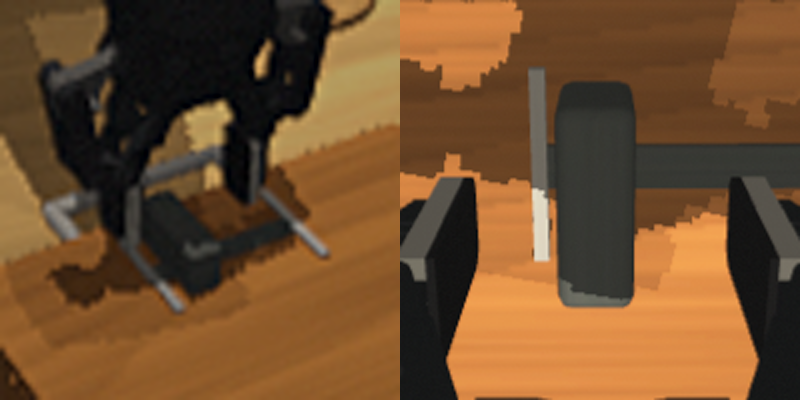

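```bash
python3 -m pendant '{"travel":[[0,5,0],[0,10,0],[0,15,0],[0,15,0],[0,15,0],[0,15,0],[0,15,0],[0,15,0],[0,15,0]],"twist":[[0,0,0],[0,0,0],[0,0,0],[0,0,0],[0,0,0],[0,0,0],[0,0,0],[0,0,0],[0,0,0]],"gripper":[-0.3,-0.3,-0.3,-0.3,1,1,1,1,1]}' 60; python3 -c "
from h import *
s=shot('wrist','w5');shot('scene','s5')
s=cv2.imread('pics/s5.png');w=cv2.imread('pics/w5.png')
a=cv2.resize(s[170:250,245:325],(400,400),interpolation=cv2.INTER_CUBIC);b=cv2.resize(w[150:350,156:356],(400,400),interpolation=cv2.INTER_CUBIC)
cv2.imwrite('pics/c5.png',np.hstack([a,b]))"
```

```text
time: 4.65
position: [678.8, 69.1, 84.1]
orientation: [[-0.194, -0.002, -0.981], [0.981, -0.001, -0.194], [-0.001, -1.0, 0.002]]
contact_force: [-1.7, -1.4, 2.8]
gripper_width: 0.191
```

View pics/c5.png

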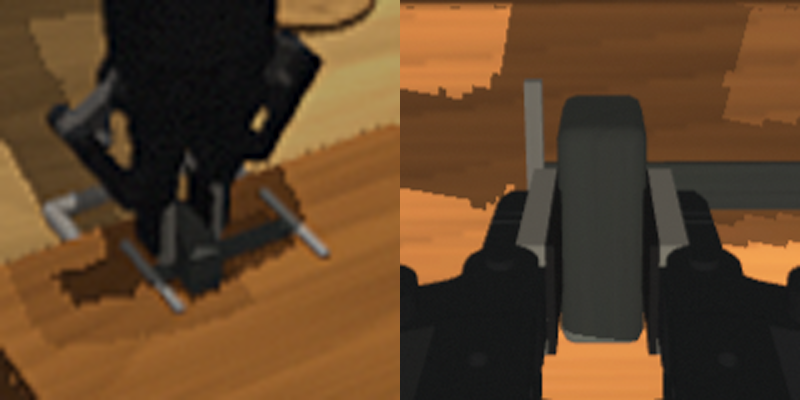

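The bar is gripped, at a width of about 16–18 mm. Now I'll slide it along tool +x, which is the cabinet's +y.

```bash
python3 -m pendant '{"travel":[[8,0,0],[16,0,0],[24,0,0],[32,0,0],[39,0,0],[45,0,0],[50,0,0],[52,0,0],[53,0,0],[53,0,0]],"twist":[[0,0,0],[0,0,0],[0,0,0],[0,0,0],[0,0,0],[0,0,0],[0,0,0],[0,0,0],[0,0,0],[0,0,0]],"gripper":[1,1,1,1,1,1,1,1,1,1]}' 60; python3 -c "
from h import *
s=shot('wrist','w6');shot('scene','s6')
s=cv2.imread('pics/s6.png');w=cv2.imread('pics/w6.png')
a=cv2.resize(s[170:250,245:325],(400,400),interpolation=cv2.INTER_CUBIC);b=cv2.resize(w[150:350,156:356],(400,400),interpolation=cv2.INTER_CUBIC)
cv2.imwrite('pics/c6.png',np.hstack([a,b]))"
```

```text
time: 5.75
position: [669.2, 117.2, 84.2]
orientation: [[-0.192, -0.001, -0.981], [0.981, -0.009, -0.192], [-0.008, -1.0, 0.003]]
contact_force: [1.2, -14.4, 1.0]
gripper_width: 0.196
```

View pics/c6.png

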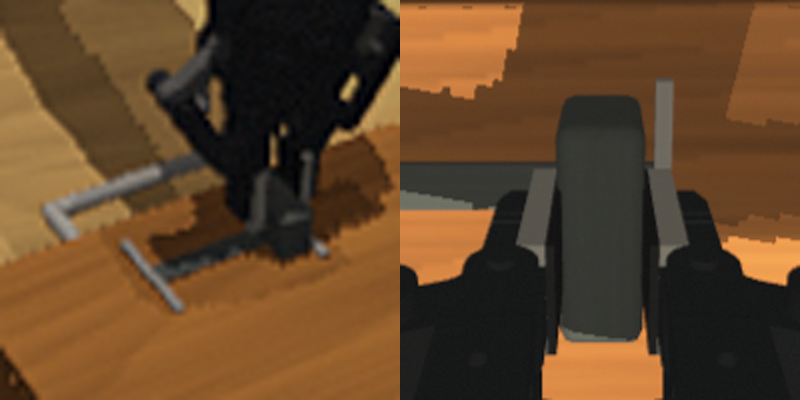

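```bash
python3 -m pendant '{"travel":[[-3,0,0],[-3,0,0],[-3,0,0],[-3,-20,0],[-3,-60,0],[-3,-100,0],[-3,-130,0],[-3,-130,0]],"twist":[[0,0,0],[0,0,0],[0,0,0],[0,0,0],[0,0,0],[0,0,0],[0,0,0],[0,0,0]],"gripper":[-0.3,-0.3,-0.3,-0.3,-0.3,0.3,0.34,0.34]}' 60; python3 -c "
from h import *
s=shot('wrist','w7');shot('scene','s7')
s=cv2.imread('pics/s7.png');w=cv2.imread('pics/w7.png')
a=cv2.resize(s[170:250,245:325],(300,300),interpolation=cv2.INTER_CUBIC)
cv2.imwrite('pics/c7.png',np.hstack([a,w[:300]]))
go([582.3,80.8,130],11.2)"
```

```text
time: 6.65
position: [672.3, 116.8, 220.1]
orientation: [[-0.193, 0.008, -0.981], [0.981, -0.007, -0.193], [-0.008, -1.0, -0.007]]
contact_force: [0.2, 0.1, 0.6]
gripper_width: 0.331
t 6.75 pos [670.3 116.4 215. ] w 0.333 F [ 0.2 -0.  -0.2] q [ 0.06  0.53  0.41  1.45 -0.01 -0.14]
travel [-17.3  85.2  93.2] twist [ 0.3 89.9 -0.4]
```

View pics/c7.png

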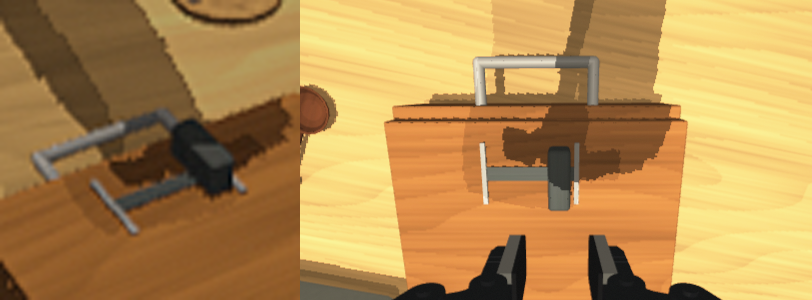

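The catch stays at the open end after release, and the tray is still shut. Next I'll turn 90° and move over the handle.

```bash
python3 -m pendant '{"travel":[[-2,0,10],[-4,0,20],[-6,0,30],[-8,0,40],[-10,0,50],[-12,0,60],[-14,0,70],[-16,0,80],[-17,0,90],[-17,20,93]],"twist":[[0,8,0],[0,16,0],[0,24,0],[0,32,0],[0,40,0],[0,48,0],[0,56,0],[0,64,0],[0,72,0],[0,80,0]],"gripper":[0.34,0.34,0.34,0.34,0.34,0.34,0.34,0.34,0.34,0.34]}' 60; python3 -c "
from h import *
go([582.3,80.8,130],11.2)"
```

```text
time: 7.75
position: [582.1, 82.0, 195.8]
orientation: [[0.935, 0.003, -0.355], [0.355, -0.007, 0.935], [-0.0, -1.0, -0.008]]
contact_force: [-0.5, -0.3, -0.5]
gripper_width: 0.332
t 7.75 pos [582.1  82.  195.8] w 0.332 F [-0.5 -0.3 -0.5] q [ 0.01  0.34  0.07  1.3  -0.01  1.22]
travel [-0.2 65.8 -0.7] twist [0.4 9.6 0. ]
```

```bash
python3 -m pendant '{"travel":[[0,30,-1],[0,60,-1],[0,66,-1],[0,66,-1]],"twist":[[0,5,0],[0,9.6,0],[0,9.6,0],[0,9.6,0]],"gripper":[0.34,0.34,0.34,0.34]}' 60; python3 -c "
from h import *
s=shot('wrist','w8');shot('scene','s8')
s=cv2.imread('pics/s8.png');w=cv2.imread('pics/w8.png')
a=cv2.resize(s[160:240,235:315],(280,280),interpolation=cv2.INTER_CUBIC)
cv2.imwrite('pics/c8.png',np.hstack([np.vstack([a,np.zeros((104,280,3),np.uint8)]),w]))
go([582.3,80.8,30],11.2)"
```

```text
time: 8.15
position: [580.7, 80.9, 127.6]
orientation: [[0.981, -0.002, -0.196], [0.196, -0.007, 0.981], [-0.004, -1.0, -0.006]]
contact_force: [0.2, 1.0, -0.6]
gripper_width: 0.331
t 8.25 pos [582.9  80.8 130.4] w 0.327 F [ 0.1 -0.2  1.4] q [ 0.01  0.37 -0.06  1.15 -0.01  1.38]
travel [ -0.8 100.4   0.9] twist [0.4 0.1 0.1]
```

View pics/c8.png

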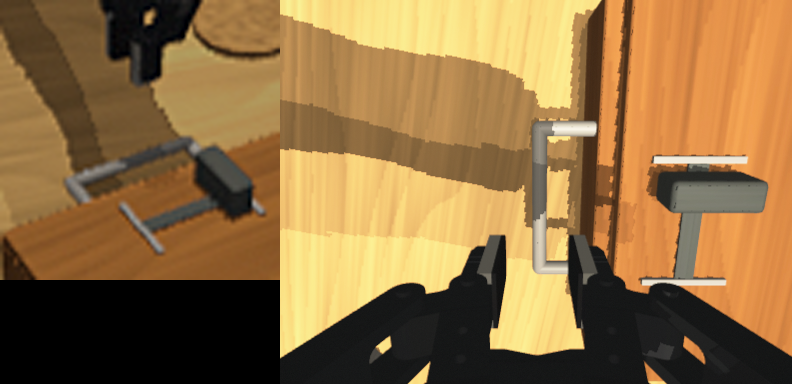

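The rod, at column ~260, is centred between the pads. Going down.

```bash
python3 -m pendant '{"travel":[[0,20,0],[0,40,0],[0,60,0],[0,75,0],[0,88,0],[0,97,0],[0,97,0]],"twist":[[0,0,0],[0,0,0],[0,0,0],[0,0,0],[0,0,0],[0,0,0],[0,0,0]],"gripper":[0.34,0.34,0.34,0.34,0.34,0.34,0.34]}' 60; python3 -m pendant '{"travel":[[0,0,0],[0,0,0],[0,0,0],[0,0,0]],"twist":[[0,0,0],[0,0,0],[0,0,0],[0,0,0]],"gripper":[1,1,1,1]}' 80; python3 -c "
from h import *
s=shot('wrist','w9')"
```

```text
time: 8.95
position: [582.9, 80.1, 32.8]
orientation: [[0.981, 0.002, -0.196], [0.196, -0.007, 0.981], [0.0, -1.0, -0.007]]
contact_force: [-0.1, -0.1, 0.5]
gripper_width: 0.329
time: 9.35
position: [582.3, 80.0, 33.7]
orientation: [[0.981, 0.001, -0.196], [0.196, -0.008, 0.981], [-0.0, -1.0, -0.008]]
contact_force: [-5.6, -1.9, 5.3]
gripper_width: 0.08
```

View pics/w9.png

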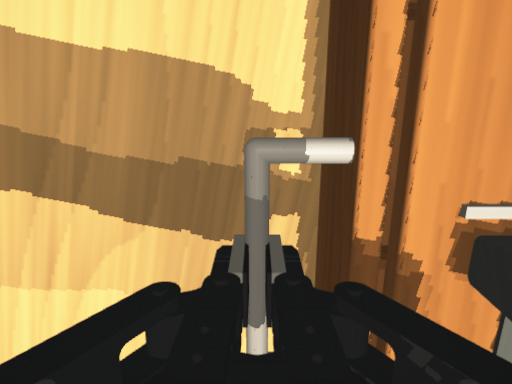

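The rod is gripped. Pulling 150 mm along tool −x.

```bash
python3 -m pendant '{"travel":[[-15,0,0],[-32,0,0],[-50,0,0],[-68,0,0],[-86,0,0],[-104,0,0],[-120,0,0],[-133,0,0],[-143,0,0],[-149,0,0]],"twist":[[0,0,0],[0,0,0],[0,0,0],[0,0,0],[0,0,0],[0,0,0],[0,0,0],[0,0,0],[0,0,0],[0,0,0]],"gripper":[1,1,1,1,1,1,1,1,1,1]}' 80; python3 -m pendant '{"travel":[[-3,0,0],[-6,0,0],[-7,0,0]],"twist":[[0,0,0],[0,0,0],[0,0,0]],"gripper":[1,1,1]}' 80
```

```text
time: 10.4
position: [436.3, 50.8, 33.8]
orientation: [[0.981, 0.003, -0.196], [0.196, -0.007, 0.981], [0.001, -1.0, -0.008]]
contact_force: [3.4, 0.5, -7.4]
gripper_width: 0.087
time: 10.7
position: [435.4, 50.6, 33.9]
orientation: [[0.98, 0.013, -0.196], [0.196, -0.004, 0.981], [0.012, -1.0, -0.006]]
contact_force: [19.5, 6.5, -26.3]
gripper_width: 0.083
```

The tray is at its stop: it travelled 149.8 mm and the force rose. I'll release and lift.

```bash
python3 -m pendant '{"travel":[[0,0,0],[0,0,0],[0,0,0],[0,0,0],[0,-40,0],[0,-80,0],[0,-120,0],[0,-160,0],[0,-190,0],[0,-190,0]],"twist":[[0,0,0],[0,0,0],[0,0,0],[0,0,0],[0,0,0],[0,0,0],[0,0,0],[0,0,0],[0,0,0],[0,0,0]],"gripper":[0.34,0.34,0.34,0.34,0.34,0.34,0,-1,-1,-1]}' 40; python3 -c "
from h import *
shot('scene','s10');shot('top','t10')
go([588,-388,190],-10)"
```

```text
time: 11.7
position: [435.3, 51.1, 228.5]
orientation: [[0.98, 0.021, -0.196], [0.196, -0.004, 0.98], [0.02, -1.0, -0.008]]
contact_force: [0.4, -0.4, -0.0]
gripper_width: 0.979
t 11.8 pos [433.2  51.2 224.5] w 0.999 F [ 0.1  0.4 -1.2] q [-0.06  0.02 -0.25  1.28 -0.    1.31]
travel [  65.    38.4 -460.8] twist [ 0.2 21.3  0.8]
```

View pics/s10.png

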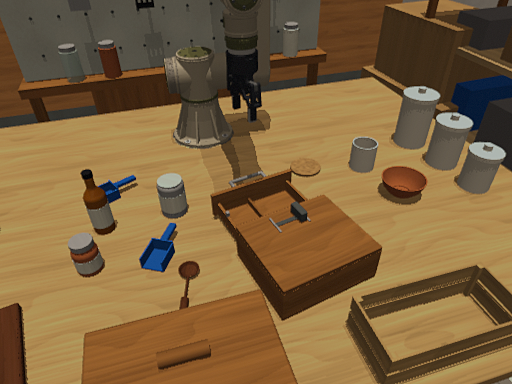

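The tray is out. By geometry the wide bay centre is about (552,120) and the narrow bay about (573,14). Now I'll head to the jar at about (588,−389).

```bash
python3 -c "
from h import *
go([582,-386,190],60)"; python3 -m pendant '{"travel":[[7,0,-47],[14,0,-94],[20,0,-141],[27,0,-188],[34,0,-235],[41,0,-282],[48,5,-329],[54,10,-376],[60,20,-422],[65,30,-459]],"twist":[[0,-5,0],[0,-10,0],[0,-15,0],[0,-20,0],[0,-25,0],[0,-30,0],[0,-35,0],[0,-40,0],[0,-45,0],[0,-49,0]],"gripper":[-1,-1,-1,-1,-1,-1,-1,-1,-1,-1]}' 40; python3 -c "
from h import *
go([582,-386,190],60)"
```

```text
t 11.8 pos [433.2  51.2 224.5] w 0.999 F [ 0.1  0.4 -1.2] q [-0.06  0.02 -0.25  1.28 -0.    1.31]
travel [  59.5   38.3 -457.7] twist [  0.7 -48.7   0.6]
time: 12.8
position: [587.0, -388.3, 195.3]
orientation: [[0.493, 0.012, -0.87], [0.87, -0.002, 0.493], [0.004, -1.0, -0.011]]
contact_force: [0.4, -0.3, 0.0]
gripper_width: 0.999
t 12.8 pos [ 587.  -388.3  195.3] w 0.999 F [ 0.4 -0.3  0. ] q [-0.7   0.57  0.43  1.42  0.01 -0.19]
travel [-0.5  5.3  5.5] twist [0.7 0.4 0.2]
```

```bash
python3 -c "
from h import *
s=shot('wrist','w11');print(s['position'])
C=cam('wrist',s);print(proj(C,[588,-389,95]))
w=cv2.imread('pics/w11.png')
"
```

```text
[ 586.96885719 -388.32504426  195.33924594]
[255.19420429 182.17024347]
```

View pics/w11.png

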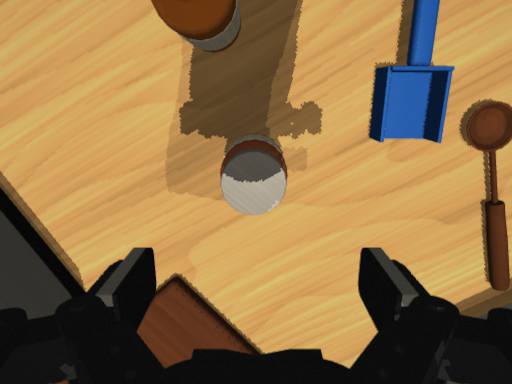

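The lid centre is at about (254,181), matching the prediction of (255,182). Working out the descent.

```bash
python3 -c "
from h import *
s=arm.get_state();C=cam('wrist',s);j=onz(C,254,181,95);print(j)
print('scoop mouth corners',onz(C,371,138,0),onz(C,441,142,0),'rear top corners',onz(C,391,67,40),onz(C,453,67,40))
go([j[0],j[1],18],60)"
```

```text
[ 585.58274245 -393.56535937   95.        ]
scoop mouth corners [ 627.31075167 -275.96004927    0.        ] [ 667.77043627 -213.25216695    0.        ] rear top corners [ 567.37928881 -243.87177878   40.        ] [ 594.49389691 -196.04643512   40.        ]
t 12.85 pos [ 587.1 -393.1  190.9] w 1.001 F [ 1.2 -3.9 -1.9] q [-0.71  0.58  0.43  1.41  0.   -0.19]
travel [ -1.7 172.9   2.8] twist [0.5 0.4 0.2]
```

```bash
python3 -m pendant '{"travel":[[3,30,2],[3,60,2],[3,90,2],[3,115,2],[3,135,2],[3,150,2],[3,162,2],[3,170,2],[3,172,2],[3,172,2]],"twist":[[0,0,0],[0,0,0],[0,0,0],[0,0,0],[0,0,0],[0,0,0],[0,0,0],[0,0,0],[0,0,0],[0,0,0]],"gripper":[-1,-1,-1,-1,-1,-1,-1,-1,-1,-1]}' 40; python3 -c "
from h import *
s=shot('wrist','w12');shot('scene','s12');print(s['position'])
s=cv2.imread('pics/s12.png');w=cv2.imread('pics/w12.png')
a=cv2.resize(s[200:290,50:140],(280,280),interpolation=cv2.INTER_CUBIC)
cv2.imwrite('pics/c12.png',np.hstack([np.vstack([a,np.zeros((104,280,3),np.uint8)]),w]))"
```

```text
time: 13.85
position: [588.5, -389.8, 18.8]
orientation: [[0.494, 0.009, -0.869], [0.869, -0.002, 0.494], [0.003, -1.0, -0.009]]
contact_force: [0.4, -0.1, 0.1]
gripper_width: 1.0
[ 588.45906295 -389.79432013   18.82569055]
```

View pics/c12.png

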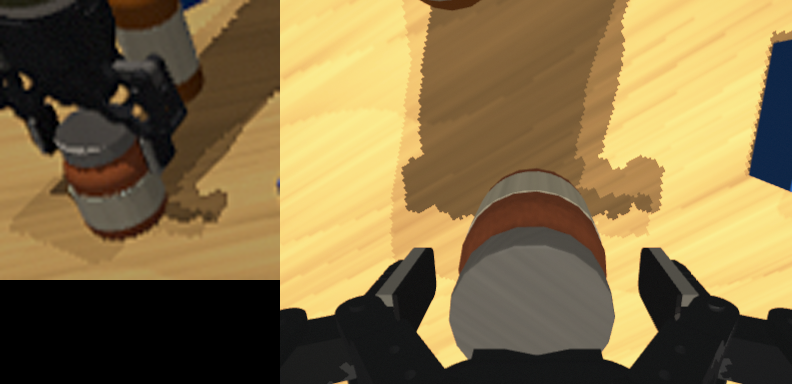

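The jar sits between the pads. Closing gently, then a small lift.

```bash
python3 -m pendant '{"travel":[[0,0,0],[0,0,0],[0,0,0],[0,0,0],[0,0,0],[0,-10,0],[0,-30,0],[0,-60,0],[0,-90,0],[0,-90,0]],"twist":[[0,0,0],[0,0,0],[0,0,0],[0,0,0],[0,0,0],[0,0,0],[0,0,0],[0,0,0],[0,0,0],[0,0,0]],"gripper":[1,1,1,1,1,1,1,1,1,1]}' 45; python3 -c "
from h import *
s=shot('wrist','w13');shot('scene','s13')
s=cv2.imread('pics/s13.png');w=cv2.imread('pics/w13.png')
a=cv2.resize(s[160:290,30:160],(280,280),interpolation=cv2.INTER_CUBIC)
cv2.imwrite('pics/c13.png',np.hstack([np.vstack([a,np.zeros((104,280,3),np.uint8)]),w]))
go([552,120,170],101.2)"
```

```text
time: 14.95
position: [590.3, -391.6, 115.1]
orientation: [[0.494, 0.017, -0.869], [0.869, -0.008, 0.494], [0.001, -1.0, -0.019]]
contact_force: [0.2, 0.5, -2.6]
gripper_width: 0.697
t 15.05 pos [ 588.3 -390.   110. ] w 0.695 F [-0.1  0.9 -4.4] q [-0.7   0.6   0.26  1.22  0.   -0.18]
travel [425.6 -62.3 282.8] twist [  0.7 -40.8  -0.1]
```

View pics/c13.png

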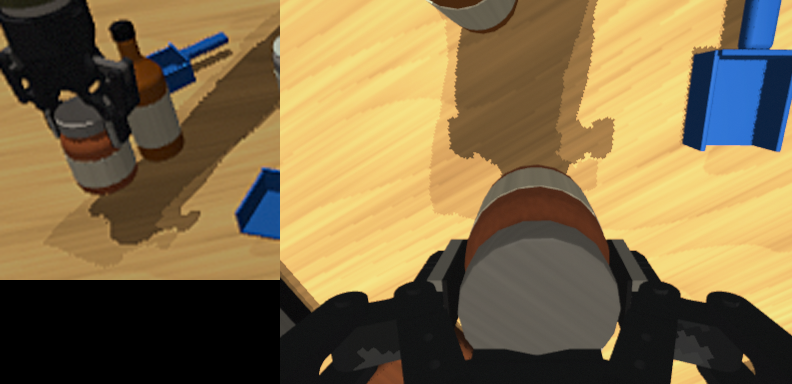

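The jar is lifted and upright. Carrying it to above the wide bay.

```bash
python3 -m pendant '{"travel":[[10,-25,7],[30,-50,20],[65,-62,43],[104,-62,69],[143,-62,95],[182,-62,121],[221,-62,147],[260,-62,173],[299,-62,199],[338,-62,225]],"twist":[[0,0,0],[0,-2,0],[0,-7,0],[0,-12,0],[0,-17,0],[0,-22,0],[0,-27,0],[0,-32,0],[0,-37,0],[0,-41,0]],"gripper":[1,1,1,1,1,1,1,1,1,1]}' 45; python3 -c "
from h import *
go([552,120,150],101.2)"
```

```text
time: 16.05
position: [556.9, 17.3, 167.7]
orientation: [[-0.201, 0.007, -0.98], [0.98, -0.003, -0.201], [-0.004, -1.0, -0.007]]
contact_force: [0.8, 0.9, -3.4]
gripper_width: 0.695
t 16.05 pos [556.9  17.3 167.7] w 0.695 F [ 0.8  0.9 -3.4] q [-0.11  0.28 -0.08  1.2  -0.   -0.31]
travel [101.7  17.4 -15.7] twist [ 0.4  0.4 -0.2]
```

```bash
python3 -m pendant '{"travel":[[35,5,-5],[70,10,-11],[92,14,-15],[102,17,-16],[102,17,-16],[102,17,-16]],"twist":[[0,0,0],[0,0,0],[0,0,0],[0,0,0],[0,0,0],[0,0,0]],"gripper":[1,1,1,1,1,1]}' 45; python3 -c "
from h import *
s=shot('wrist','w14');shot('scene','s14');C=cam('wrist',s);print(s['position'])
s=cv2.imread('pics/s14.png');w=cv2.imread('pics/w14.png')
a=cv2.resize(s[130:270,190:330],(280,280),interpolation=cv2.INTER_CUBIC)
cv2.imwrite('pics/c14.png',np.hstack([np.vstack([a,np.zeros((104,280,3),np.uint8)]),w]))
ux=np.array([.981,.195,0]);uy=np.array([-.195,.981,0]);c=np.array([552,120,20.])
for a,b in ((-80,-60),(-80,60),(80,60)): print(a,b,proj(C,c+a*ux+b*uy), proj(C,c+a*ux+b*uy+[0,0,35]))
go([552,120,40],101.2)"
```

```text
time: 16.65
position: [551.6, 119.7, 149.3]
orientation: [[-0.2, 0.005, -0.98], [0.98, -0.004, -0.2], [-0.005, -1.0, -0.004]]
contact_force: [0.3, -0.2, -2.6]
gripper_width: 0.699
[551.62147131 119.6629042  149.34377086]
-80 -60 [185.94344561  79.47921791] [176.3274843   77.84779932]
-80 60 [329.85134685  80.40822938] [339.37549302  78.89857137]
80 60 [318.90167758 254.83067983] [325.75204023 273.25999873]
t 16.75 pos [552.3 119.2 150.1] w 0.7 F [-0.7 -0.8 -2.4] q [ 0.07  0.31 -0.09  1.17 -0.   -0.13]
travel [  1.4 110.1   0.8] twist [ 0.3  0.3 -0.3]
```

View pics/c14.png

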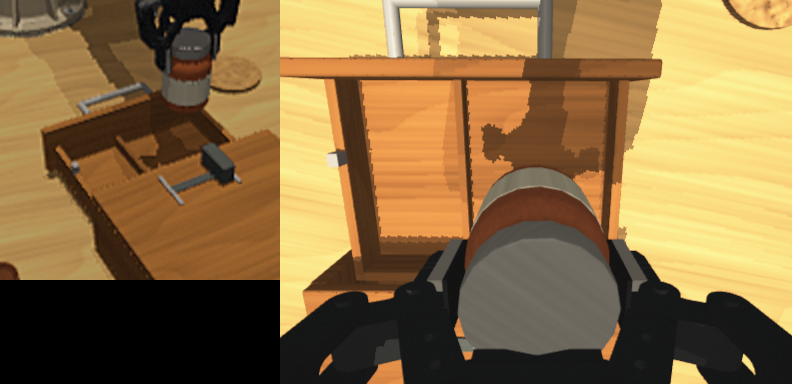

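The bay corners at (187,82) and (328,82) match the prediction. Lowering gently.

```bash
python3 -m pendant '{"travel":[[1,20,1],[1,45,1],[1,65,1],[1,80,1],[1,90,1],[1,97,1],[1,102,1],[1,105,1],[1,105,1],[1,105,1]],"twist":[[0,0,0],[0,0,0],[0,0,0],[0,0,0],[0,0,0],[0,0,0],[0,0,0],[0,0,0],[0,0,0],[0,0,0]],"gripper":[1,1,1,1,1,1,1,1,1,1]}' 45; python3 -m pendant '{"travel":[[0,1,0],[0,2,0],[0,3,0],[0,4,0],[0,4,0],[0,4,0]],"twist":[[0,0,0],[0,0,0],[0,0,0],[0,0,0],[0,0,0],[0,0,0]],"gripper":[1,1,1,1,1,1]}' 45
```

```text
time: 17.75
position: [552.3, 119.7, 45.6]
orientation: [[-0.199, 0.008, -0.98], [0.98, -0.003, -0.199], [-0.005, -1.0, -0.007]]
contact_force: [-0.3, 0.0, -3.9]
gripper_width: 0.693
time: 18.35
position: [552.5, 119.7, 41.9]
orientation: [[-0.199, 0.008, -0.98], [0.98, -0.003, -0.199], [-0.005, -1.0, -0.007]]
contact_force: [-1.3, 1.0, -0.4]
gripper_width: 0.696
```

```bash
python3 -m pendant '{"travel":[[0,1,0],[0,1,0],[0,1,0]],"twist":[[0,0,0],[0,0,0],[0,0,0]],"gripper":[1,1,1]}' 45; python3 -m pendant '{"travel":[[0,0,0],[0,0,0]],"twist":[[0,0,0],[0,0,0]],"gripper":[1,1]}' 45
```

```text
time: 18.65
position: [553.0, 119.8, 41.9]
orientation: [[-0.199, 0.01, -0.98], [0.98, -0.003, -0.199], [-0.005, -1.0, -0.009]]
contact_force: [-1.5, -0.7, 4.4]
gripper_width: 0.69
time: 18.85
position: [552.9, 119.7, 41.9]
orientation: [[-0.199, 0.009, -0.98], [0.98, -0.003, -0.199], [-0.005, -1.0, -0.009]]
contact_force: [-2.3, -1.1, 2.1]
gripper_width: 0.695
```

The upward force shows the jar resting on the floor. Releasing and rising.

```bash
python3 -m pendant '{"travel":[[0,0,0],[0,0,0],[0,0,0],[0,-10,0],[0,-30,0],[0,-60,0],[0,-100,0],[0,-150,0],[0,-170,0],[0,-170,0]],"twist":[[0,0,0],[0,0,0],[0,0,0],[0,0,0],[0,0,0],[0,0,0],[0,0,0],[0,0,0],[0,0,0],[0,0,0]],"gripper":[-0.9,-0.9,-0.9,-0.9,-0.9,-0.9,-0.5,0,0,0]}' 45; python3 -c "
from h import *
s=shot('wrist','w15');shot('scene','s15');print(s['position'])
s=cv2.imread('pics/s15.png');w=cv2.imread('pics/w15.png')
a=cv2.resize(s[130:270,190:330],(280,280),interpolation=cv2.INTER_CUBIC)
cv2.imwrite('pics/c15.png',np.hstack([np.vstack([a,np.zeros((104,280,3),np.uint8)]),w]))"
```

```text
time: 19.85
position: [553.8, 120.5, 217.1]
orientation: [[-0.199, 0.018, -0.98], [0.98, -0.002, -0.199], [-0.006, -1.0, -0.017]]
contact_force: [-0.5, 0.5, -0.0]
gripper_width: 0.498
[553.84096901 120.52629274 217.10374638]
```

View pics/c15.png

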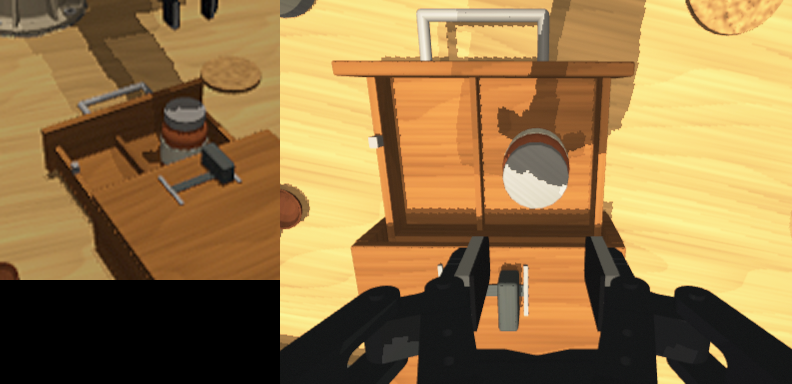

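The jar stands upright in the wide bay, and the catch is still open. Moving over the scoop's handle.

```bash
python3 -c "
from h import *
go([561,-198,150],61)"; python3 -m pendant '{"travel":[[-40,0,-2],[-80,0,-5],[-120,5,-8],[-160,15,-12],[-200,25,-15],[-240,40,-20],[-270,50,-28],[-290,60,-40],[-300,65,-50],[-309,67,-55]],"twist":[[0,4,0],[0,8,0],[0,12,0],[0,17,0],[0,21,0],[0,25,0],[0,30,0],[0,35,0],[0,38,0],[0,40,0]],"gripper":[0,0,0,0,0,0,0,0,0,0]}' 45; python3 -c "
from h import *
go([561,-198,150],61)"
```

```text
t 19.95 pos [551.6 120.3 212.6] w 0.5 F [-0.   0.  -0.9] q [ 0.07  0.28  0.03  1.31 -0.   -0.13]
travel [-313.5   63.6   54.8] twist [ 0.7 40.5 -0.1]
time: 20.95
position: [666.8, -172.2, 144.3]
orientation: [[0.48, 0.006, -0.877], [0.878, -0.001, 0.48], [0.002, -1.0, -0.006]]
contact_force: [0.8, -0.9, 0.3]
gripper_width: 0.5
t 20.95 pos [ 666.8 -172.2  144.3] w 0.5 F [ 0.8 -0.9  0.3] q [-0.37  0.55  0.27  1.28  0.    0.13]
travel [-73.4  -6.3  80.4] twist [0.3 0.3 0.1]
```

I typed the z shift with the wrong sign. It did no harm at this height, so I'm correcting it now.

```bash
python3 -m pendant '{"travel":[[-25,-6,27],[-50,-6,54],[-70,-6,76],[-73,-6,80],[-73,-6,80],[-73,-6,80]],"twist":[[0,0,0],[0,0,0],[0,0,0],[0,0,0],[0,0,0],[0,0,0]],"gripper":[0,0,0,0,0,0]}' 45; python3 -c "
from h import *
s=shot('wrist','w16');print(s['position'])
np.save('s16.npy',np.vstack([s['position'],s['orientation']]))"
```

```text
time: 21.55
position: [562.2, -197.7, 149.7]
orientation: [[0.479, 0.007, -0.878], [0.878, -0.001, 0.479], [0.002, -1.0, -0.007]]
contact_force: [1.2, -0.3, 0.3]
gripper_width: 0.503
[ 562.22418685 -197.65318399  149.6886092 ]
```

View pics/w16.png

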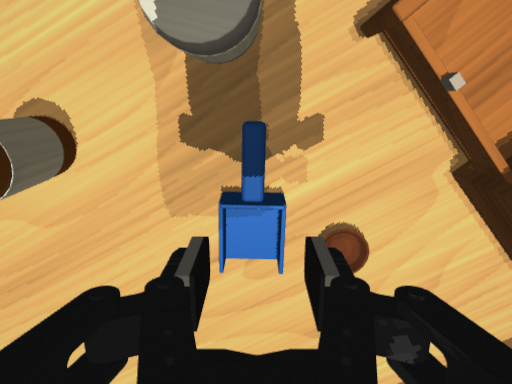

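The scoop is aligned: its handle tail is at (254,122), rear wall at (253,197) and bowl below. The spoon at (345,248) is beside the bowl and out of the fingers' way.

```bash
python3 -c "
from h import *
d=np.load('s16.npy');C=cam('wrist',dict(position=d[0],orientation=d[1:]))
a=onz(C,254,122,35);m=onz(C,(222+282)/2,271,34);w=onz(C,(219+286)/2,196,40)
print(a,w,m)
v=m-a;v[2]=0;print(np.linalg.norm(v),np.degrees(np.arctan2(v[1],v[0])),np.linalg.norm((w-a)[:2]),np.linalg.norm((m-w)[:2]))
u=v/np.linalg.norm(v)
g=a+48*u; print('grip',g, onz(C,222,271,34)-onz(C,282,271,34))
yaw=np.degrees(np.arctan2(v[1],v[0]))
go([g[0],g[1],-17],yaw+90)"
```

```text
[ 520.85625223 -176.48237636   35.        ] [ 574.55751082 -207.33664467   40.        ] [ 640.21908214 -243.99847453   34.        ]
137.13463703727092 -29.49413021498879 61.9339248483582 75.20326931970085
grip [ 562.63574689 -200.11442719   35.        ] [-26.9358384  -49.22189329   0.        ]
t 21.6 pos [ 562.5 -197.6  149.6] w 0.498 F [-0.4  0.1  0.3] q [-0.47  0.37 -0.01  1.19  0.    0.03]
travel [ -2.5 166.6  -0.2] twist [0.4 0.9 0.1]
```

```bash
python3 -m pendant '{"travel":[[-2,30,0],[-2,60,0],[-2,90,0],[-2,115,0],[-2,132,0],[-2,145,0],[-2,153,0],[-2,159,0],[-2,159,0],[-2,159,0]],"twist":[[0,1,0],[0,1,0],[0,1,0],[0,1,0],[0,1,0],[0,1,0],[0,1,0],[0,1,0],[0,1,0],[0,1,0]],"gripper":[0,0,0,0,0,0,0,0,0,0]}' 45; python3 -c "
from h import *
s=shot('wrist','w17');shot('scene','s17');print(s['position'])
s=cv2.imread('pics/s17.png');w=cv2.imread('pics/w17.png')
a=cv2.resize(s[200:290,120:210],(280,280),interpolation=cv2.INTER_CUBIC)
cv2.imwrite('pics/c17.png',np.hstack([np.vstack([a,np.zeros((104,280,3),np.uint8)]),w]))"
```

```text
time: 22.6
position: [563.2, -199.8, -8.8]
orientation: [[0.494, 0.008, -0.869], [0.869, -0.002, 0.494], [0.002, -1.0, -0.008]]
contact_force: [-0.4, -0.1, 0.4]
gripper_width: 0.5
[ 563.2055611  -199.78651379   -8.75156087]
```

View pics/c17.png

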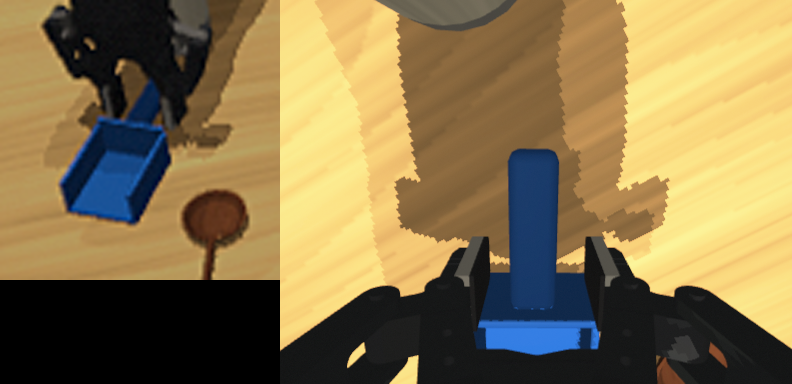

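The handle is between the pads. Closing and lifting slightly.

```bash
python3 -m pendant '{"travel":[[0,0,0],[0,0,0],[0,0,0],[0,0,0],[0,-5,0],[0,-20,0],[0,-45,0],[0,-80,0],[0,-100,0],[0,-100,0]],"twist":[[0,0,0],[0,0,0],[0,0,0],[0,0,0],[0,0,0],[0,0,0],[0,0,0],[0,0,0],[0,0,0],[0,0,0]],"gripper":[1,1,1,1,1,1,1,1,1,1]}' 70; python3 -c "
from h import *
s=shot('wrist','w18');shot('scene','s18');print(s['position'])
s=cv2.imread('pics/s18.png');w=cv2.imread('pics/w18.png')
a=cv2.resize(s[180:290,100:210],(280,280),interpolation=cv2.INTER_CUBIC)
cv2.imwrite('pics/c18.png',np.hstack([np.vstack([a,np.zeros((104,280,3),np.uint8)]),w]))"
```

```text
time: 23.7
position: [564.6, -200.7, 95.0]
orientation: [[0.494, 0.014, -0.869], [0.869, -0.005, 0.494], [0.003, -1.0, -0.014]]
contact_force: [0.1, 0.0, -1.1]
gripper_width: 0.205
[ 564.63269049 -200.74403617   95.01242722]
```

View pics/c18.png

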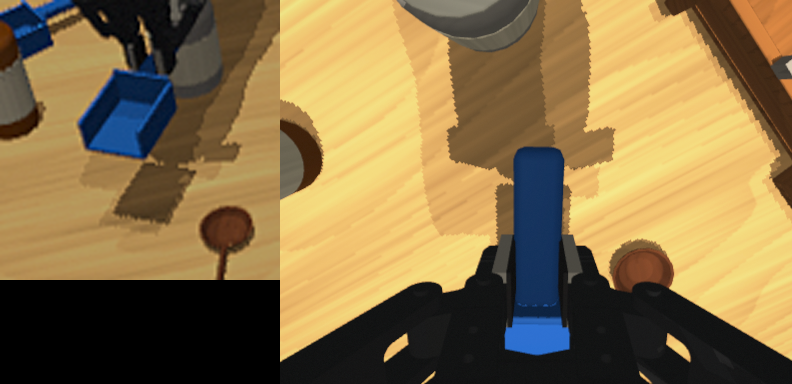

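```bash
python3 -c "
from h import *
c=arm.camera_info('wrist');I=dict(position=np.zeros(3),orientation=np.eye(3));C=cam('wrist',I)
def ony(u,v,y):
    t,d=ray(C,u,v);return t+d*(y-t[1])/d[1]
print('w17',ony(253,149,-43.75));print('w18',ony(259,148,-43.75),ony(258,300,-43.75))
ux=np.array([.981,.195,0])
n=np.array([573.2,14.2,0]); 
go(n-22*ux+[0,0,130],101.2)"
```

```text
w17 [ -0.82191524 -43.75        49.6430377 ]
w18 [  1.42677401 -43.75        50.02088551] [  1.1747558  -43.75       -15.09280479]
t 23.8 pos [ 562.4 -199.7   91.4] w 0.21 F [-0.3 -0.  -1.7] q [-0.48  0.4  -0.1   1.06  0.    0.04]
travel [177.  -39.1 112.6] twist [  0.5 -40.8  -0. ]
```

```bash
python3 -c "
from h import *
go([548.2,9.2,140],101.2)"; python3 -m pendant '{"travel":[[5,-20,3],[25,-40,16],[55,-49,37],[85,-49,57],[115,-49,77],[145,-49,98],[165,-49,111],[174,-49,116],[174,-49,116],[174,-49,116]],"twist":[[0,0,0],[0,-6,0],[0,-12,0],[0,-18,0],[0,-24,0],[0,-30,0],[0,-36,0],[0,-40.8,0],[0,-40.8,0],[0,-40.8,0]],"gripper":[1,1,1,1,1,1,1,1,1,1]}' 70; python3 -c "
from h import *
go([548.2,9.2,140],101.2)"
```

```text
t 23.8 pos [ 562.4 -199.7   91.4] w 0.21 F [-0.3 -0.  -1.7] q [-0.48  0.4  -0.1   1.06  0.    0.04]
travel [174.7 -49.2 115.2] twist [  0.5 -40.8  -0. ]
time: 24.8
position: [546.3, 9.0, 138.5]
orientation: [[-0.193, 0.006, -0.981], [0.981, -0.002, -0.193], [-0.003, -1.0, -0.006]]
contact_force: [-0.7, -0.0, -1.3]
gripper_width: 0.206
t 24.8 pos [546.3   9.  138.5] w 0.206 F [-0.7 -0.  -1.3] q [-0.13  0.28 -0.16  1.13 -0.   -0.32]
travel [-0.2 -1.5 -1.9] twist [ 0.3 -0.1 -0.2]
```

```bash
python3 -c "
from h import *
s=shot('wrist','w19');C=cam('wrist',s);print(s['position'])
shot('scene','s19')
s=cv2.imread('pics/s19.png');w=cv2.imread('pics/w19.png')
a=cv2.resize(s[120:270,170:320],(280,280),interpolation=cv2.INTER_CUBIC)
cv2.imwrite('pics/c19.png',np.hstack([np.vstack([a,np.zeros((104,280,3),np.uint8)]),w]))
ux=np.array([.981,.195,0]);uy=np.array([-.195,.981,0]);c=np.array([573.2,14.2,20.])
for a,b in ((-80,-42),(-80,42)): print(a,b,proj(C,c+a*ux+b*uy), proj(C,c+a*ux+b*uy+[0,0,35]))
go([548.2,9.2,14],101.2)"
```

```text
[546.3491452    9.02373004 138.455044  ]
-80 -42 [205.48468227 113.66933572] [198.46234708 116.68044714]
-80 42 [307.2946464  113.51984333] [313.97113311 116.51392714]
t 24.9 pos [546.8   8.3 139. ] w 0.211 F [ 0.8 -0.2 -0.6] q [-0.13  0.28 -0.16  1.13 -0.   -0.32]
travel [  1.  125.   -0.7] twist [ 0.4 -0.1 -0.2]
```

View pics/c19.png

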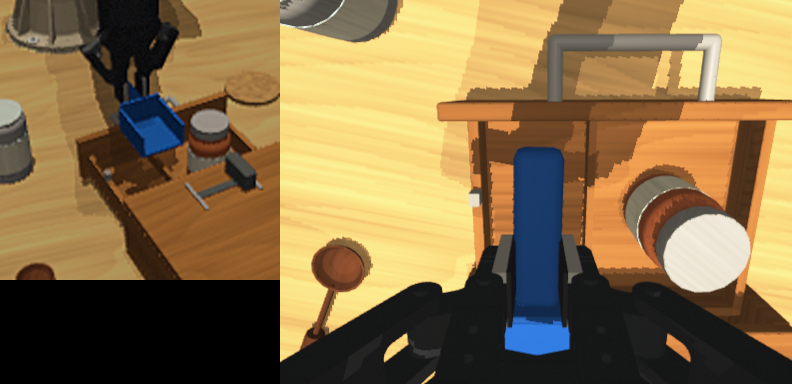

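The scoop is centred over the narrow bay, with walls at columns ~207 and ~306, the handle at ~257 and the tail behind the panel. Lowering.

```bash
python3 -m pendant '{"travel":[[0,20,-1],[0,45,-1],[0,65,-1],[0,80,-1],[0,92,-1],[0,102,-1],[0,110,-1],[0,116,-1],[0,120,-1],[0,120,-1]],"twist":[[0,0,0],[0,0,0],[0,0,0],[0,0,0],[0,0,0],[0,0,0],[0,0,0],[0,0,0],[0,0,0],[0,0,0]],"gripper":[1,1,1,1,1,1,1,1,1,1]}' 70; python3 -m pendant '{"travel":[[0,1,0],[0,2,0],[0,3,0],[0,4,0],[0,5,0],[0,5,0],[0,5,0]],"twist":[[0,0,0],[0,0,0],[0,0,0],[0,0,0],[0,0,0],[0,0,0],[0,0,0]],"gripper":[1,1,1,1,1,1,1]}' 70;  python3 -c "
from h import *
s=shot('wrist','w20');C=cam('wrist',s);print(s['position'])
shot('scene','s20')
s=cv2.imread('pics/s20.png');w=cv2.imread('pics/w20.png')
a=cv2.resize(s[130:270,180:320],(280,280),interpolation=cv2.INTER_CUBIC)
cv2.imwrite('pics/c20.png',np.hstack([np.vstack([a,np.zeros((104,280,3),np.uint8)]),w]))"
```

```text
time: 25.9
position: [548.5, 8.3, 18.7]
orientation: [[-0.192, 0.007, -0.981], [0.981, -0.002, -0.192], [-0.003, -1.0, -0.006]]
contact_force: [-0.8, -0.4, -0.9]
gripper_width: 0.211
time: 26.6
position: [548.5, 8.3, 13.7]
orientation: [[-0.192, 0.007, -0.981], [0.981, -0.002, -0.192], [-0.003, -1.0, -0.006]]
contact_force: [0.0, 0.6, -0.9]
gripper_width: 0.213
[548.51622185   8.28433242  13.70847611]
```

View pics/c20.png

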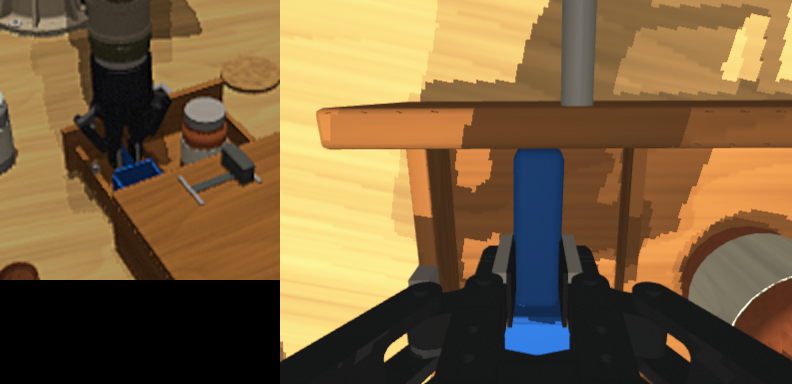

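```bash
python3 -m pendant '{"travel":[[0,1,0],[0,2,0],[0,2.5,0],[0,2.5,0],[0,2.5,0]],"twist":[[0,0,0],[0,0,0],[0,0,0],[0,0,0],[0,0,0]],"gripper":[1,1,1,1,1]}' 70
```

```text
time: 27.2
position: [549.4, 8.3, 12.6]
orientation: [[-0.192, 0.009, -0.981], [0.981, -0.002, -0.192], [-0.004, -1.0, -0.008]]
contact_force: [-3.0, -0.1, 7.9]
gripper_width: 0.208
```

The scoop has touched down (+8 N). Releasing with a small opening and rising.

```bash
python3 -m pendant '{"travel":[[0,-0.5,0],[0,-0.5,0],[0,-0.5,0],[0,-0.5,0],[0,-15,0],[0,-45,0],[0,-85,0],[0,-130,0],[0,-175,0],[0,-190,0]],"twist":[[0,0,0],[0,0,0],[0,0,0],[0,0,0],[0,0,0],[0,0,0],[0,0,0],[0,0,0],[0,0,0],[0,0,0]],"gripper":[0.15,0.15,0.15,0.15,0.15,0.15,0.15,0.15,0.15,0.15]}' 70;  python3 -c "
from h import *
shot('scene','s21');s=shot('wrist','w21');C=cam('wrist',s);print(s['position'],s['contact_force'])
np.save('s21.npy',np.vstack([s['position'],s['orientation']]))
s=cv2.imread('pics/s21.png');w=cv2.imread('pics/w21.png')
a=cv2.resize(s[130:270,180:320],(280,280),interpolation=cv2.INTER_CUBIC)
cv2.imwrite('pics/c21.png',np.hstack([np.vstack([a,np.zeros((104,280,3),np.uint8)]),w]))"
```

```text
time: 28.2
position: [549.9, 8.4, 207.7]
orientation: [[-0.192, 0.016, -0.981], [0.981, -0.003, -0.192], [-0.006, -1.0, -0.015]]
contact_force: [0.6, 0.4, -0.2]
gripper_width: 0.424
[550.38960957   8.331213   208.28661214] [ 1.04402436 -0.50089032  1.403685  ]
```

View pics/c21.png

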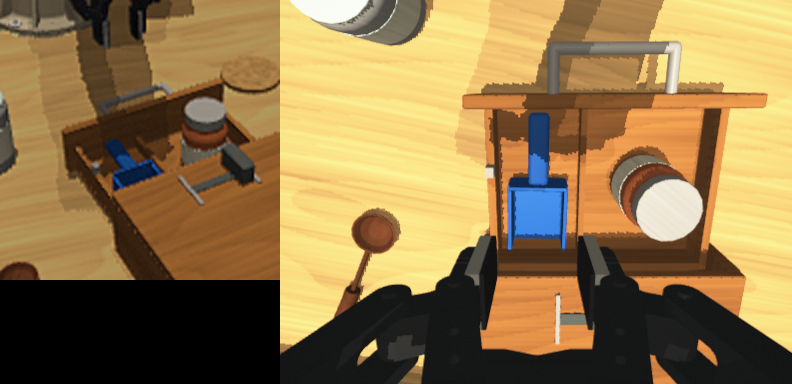

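The scoop is in the narrow bay and the jar in the wide bay. Final numeric check on positions and the tray.

```bash
python3 -c "
from h import *
d=np.load('s21.npy');C=cam('wrist',dict(position=d[0],orientation=d[1:]))
ux=np.array([.981,.195,0]);uy=np.array([-.195,.981,0]);n=np.array([573.2,14.2,20.]);w=np.array([552,120,20.])
h=(onz(C,268,47,74)+onz(C,401,47,74))/2; print('handle',h,'out',-(h-[582.4,80.8,74])@ux)
for nm,u,v,z,o in (('tail',259,113,55,n),('mouth',258,249,54,n),('jar',389,209,115,w)):
    p=onz(C,u,v,z);print(nm,p.round(1),'x',round((p-o)@ux,1),'y',round((p-o)@uy,1))
shot('top','t21'); shot('scene','s22')
t=cv2.imread('pics/t21.png');cv2.imwrite('pics/c22.png',np.hstack([t[60:330,20:420],cv2.imread('pics/s22.png')[60:330,0:400]]))"
```

```text
handle [436.2672257   50.60505489  74.        ] out 149.2442658829053
tail [5.015e+02 3.000e-01 5.500e+01] x -73.0 y 0.4
mouth [637.7  26.3  54. ] x 65.7 y -0.7
jar [551.9 118.3 115. ] x -0.4 y -1.7
```

View pics/c22.png

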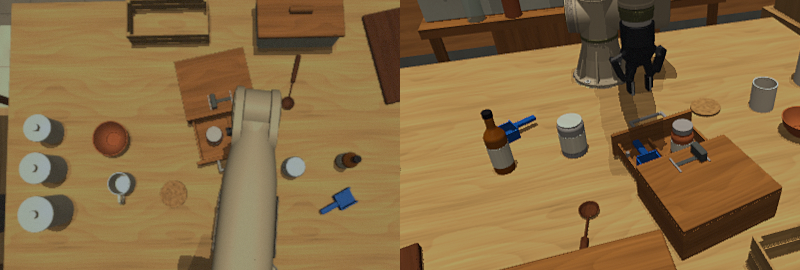

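The checks are well inside tolerance: tray about 149 mm out, jar within 2 mm of the bay centre, and scoop ends at x −73 and +66 mm. The catch is at its open end and the bystanders are where they were. Handing in.

```bash
python3 -c "
from h import *
print(arm.finish_job()); s=arm.get_state(); print(s['time'],s['contact_force'])"
```

```text
the job is handed in; nothing more can be done
None
the job is handed in; nothing more can be done
```

The job is done and handed in at about 28 s of the 72 s allowed. The handover gives no verdict.

I gripped the catch bar and slid it to its open end, where it stayed after release. I then pulled the tray to its stop, stood the jar in the wide bay, and laid the left-most scoop right way up in the narrow bay.

**Last checks, from the camera images:**

| Item | Measured | Allowed |
|---|---|---|
| Tray out | about 149 mm | at least 143 mm |
| Jar from wide bay centre | (−0.4, −1.7) mm, looks upright | ±55, ±36 mm |
| Scoop tail in narrow bay | x −73, y 0 mm | ±84, ±46 mm |
| Scoop mouth in narrow bay | x +66, y −1 mm | ±84, ±46 mm |

- **Catch:** it looked to be at its open end in the last pictures. I did not measure its final travel; the slide moved it about 49 mm.
- **Bystanders:** they look unmoved by eye, but I did not measure them.
- **Forces:** the highest I read was about 33 N at the tray stop. The jar touched down at about 4 N and the scoop at about 8 N.

**What disagreed or went wrong:**
- The real fingertips sit about 25–28 mm behind the reported TCP. My first grip on the catch therefore closed in air above the bar; I corrected for this in every later grasp.
- I typed one hover move towards the scoop with a wrong sign. I saw it at a safe height and corrected it, and nothing was touched.

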